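Switch the bench air supply to the blue outlet

ROBOT

A 6-joint arm with a two-finger parallel gripper is mounted at the origin on the work surface. World frame = base frame: x ahead of the robot, y to its left, z up, the work surface at z = 0. Lengths are in mm, angles in rad, forces in N, time in s.
With the tool pointing down it reaches from about 325 to 875 mm from the base axis. Payload 4.4 kg.
Tool frame: the origin (TCP) lies on the centre line of the jaws, within the pads' length; the fingertips stand ahead of it and the grasp point (between the pads) lies 6 mm ahead of it (ctrl.tcp_to_tips is the z of the fingertips in the tool frame, in mm); z points along the fingers, y is the direction in which the jaws open and shut (so a half turn about z gives the same grasp; the last joint's range is limited). The gripper opens to 85 mm and grips with 20 to 120 N. Pads are 22 mm wide; open, the fingers measure 114 mm over their backs; the gripper's body (76 mm by 85 mm) begins 54 mm behind the grasp point. The pads swing forward as they close: fully open they stand 13 mm farther back than shut.
Start: joints at [1.175, 0.207, 1.542, -0, 1.393, -0.15], TCP at [139.926, 557.717, 218.082] pointing down, gripper open.
Joint ranges: [-2.73, 2.73], [-0.86, 2.22], [0.23, 2.46], [-1.11, 4.25], [0.08, 2.63], [-2.82, 2.82]. Speed limits (rad/s): [2.79, 2.79, 3.14, 3.14, 3.14, 3.14].

INTERFACE

Orientations are given as a 3x3 rotation matrix whose columns are the frame's x, y, z axes.
In Python, from plant import ctrl, sensors, optics gives the robot as it stands. Calls block until the motion is done:
- ctrl.move_ptp(position, orientation): joint-space move of the TCP to a pose.
- ctrl.move_l(position, rot=None, vel=150, threshold=None): straight line of the TCP; rot=None keeps the orientation; vel is the mean speed in mm/s. With threshold (N) it stops when the force on the tool has changed by that much, and returns True; else False.
- ctrl.set_joints(angles): joint-space move.
- ctrl.gripper_to(opening, force=None): finger opening in mm; force is the grip in N (None keeps the last); returns when the fingers have stopped.
- ctrl.hold(seconds).
- ctrl.solve_ik(position, orientation): joint angles nearest the present ones, or None.
- sensors.read_state(): the state.
- optics.grab_frame(name): name is "scene" or "top" or "wrist"; returns (picture, depth): 480x640x3 uint8, red, green, blue; 480x640 float32, mm along the optical axis (not along the pixel's ray), 0 where there is no reading.
- optics.camera_params(name): a dict with "mtx" (3x3 intrinsics, pixels), "R" (3x3) and "t" (3): a world point X has camera coordinates R X + t; the wrist camera has in their place "T_tool_cam" (4x4, takes a point from camera to tool coordinates, whose origin is the TCP and whose axes are the flange's). Camera axes: x right, y down, z forward; pixel columns grow to the right and rows downward; lengths in mm; the calibration is good to about 2 mm. A picture is of the moment at which its call begins: read the wrist's pose just before it. camera_params takes no time and is no camera call.
A pose or a line that the arm cannot do raises ctrl.MotionError and nothing moves.
- ctrl.finish_job(): hands the job in, once; it reports no verdict.
The state is a dict: "t": time; "q": joint angles; "qvel": joint speeds; "tau": joint torques, N m; "eef_pos": TCP position; "eef_rot": TCP orientation; "force": force on the tool from outside, world axes, zero at the start; "wrist_torque": the same for the moment, N m; "grip_width": finger opening in mm.
Only numpy, scipy, OpenCV 4.12 (cv2) and the standard library are available. Lean on these libraries where they do the work, as an engineer would, in place of code of your own. Each camera call takes 0.05 s, during which the arm holds its last target.

TASK

Send the air supply to the blue outlet: with a fingertip, gently push the black selector pointer round until its end stands over the blue collar. Only then push the red shut-off lever clockwise (seen from above) all the way to its stop, so that it lies in line with the supply pipe. Just push, without squeezing the pointer, and do not lift, tip or shift any of the loose things standing about.

Things in the scene. Friction and masses are not known exactly. Their poses are not given: they have to be found in the camera images.
- manifold: The air manifold: a fixed grey plate 240 x 420 x 12 mm lying on the bench, origin at the centre of its underside, y along its long side, z up. Along the line x = -30 mm of its frame run, from -y to +y, the supply pipe, the brass shut-off valve, a face-up gauge (44 mm across, top 49 mm above the bench, 95 mm from the shut-off axis) and the silver selector body. Outside the two arms and their hubs nothing fixed on it is higher than 50 mm.
- selector (a joint): Angle of the black selector pointer about its vertical axis, rad. At 0 it points along the manifold's +x; it grows anticlockwise seen from above; stops at -1.5 and 1.5. It starts between the two middle outlets. Dry friction of about 0.1 N m holds it where it is left; no spring, no detent.
- selector_axis (a point): Point on the selector's turning axis, at mid height of the pointer's arm (59 mm above the bench). A hub 36 mm across, 50 to 72 mm above the bench, surrounds it.
- selector_tip (a point): The pointer's end: on the middle line of its arm, 105 mm from the axis, at the end face, mid height. The arm is a straight black bar with a white line on top, 14 mm wide, 18 mm tall (50 to 68 mm above the bench), so it passes 16 mm above the outlets.
- port_blue: The outlet with the blue collar: a fixed upright round fitting, 32 mm across and 22 mm tall, with a small dark hole on top. Origin at the centre of its underside, 12 mm above the bench; its top is 34 mm above the bench. The four outlets stand on an arc of radius 105 mm about the selector axis, at -1.2, -0.5, 0.5 and 1.2 rad of the selector joint; which colour stands where changes.
- port_yellow: The outlet with the yellow collar: a fixed upright round fitting, 32 mm across and 22 mm tall, with a small dark hole on top. Origin at the centre of its underside, 12 mm above the bench; its top is 34 mm above the bench. The four outlets stand on an arc of radius 105 mm about the selector axis, at -1.2, -0.5, 0.5 and 1.2 rad of the selector joint; which colour stands where changes.
- port_green: The outlet with the green collar: a fixed upright round fitting, 32 mm across and 22 mm tall, with a small dark hole on top. Origin at the centre of its underside, 12 mm above the bench; its top is 34 mm above the bench. The four outlets stand on an arc of radius 105 mm about the selector axis, at -1.2, -0.5, 0.5 and 1.2 rad of the selector joint; which colour stands where changes.
- port_white: The outlet with the white collar: a fixed upright round fitting, 32 mm across and 22 mm tall, with a small dark hole on top. Origin at the centre of its underside, 12 mm above the bench; its top is 34 mm above the bench. The four outlets stand on an arc of radius 105 mm about the selector axis, at -1.2, -0.5, 0.5 and 1.2 rad of the selector joint; which colour stands where changes.
- shutoff (a joint): Angle of the red shut-off lever about its vertical axis, rad. 0 is shut: the lever points along the manifold's +x; it grows clockwise seen from above to the stop at 1.571, open: the lever points along the manifold's -y, in line with the pipe. It starts between 0 and 0.2. Dry friction of about 0.15 N m holds it where it is left; no spring.
- shutoff_axis (a point): Point on the shut-off lever's turning axis, at mid height of the lever (57 mm above the bench). A hub 26 mm across, 50 to 68 mm above the bench, surrounds it.
- shutoff_tip (a point): Point on the middle line of the red lever, 110 mm from the axis and 5 mm before its end, mid height. The lever is a straight bar 115 mm long, 18 mm wide, 14 mm tall (50 to 64 mm above the bench).
- jar: Amber jar with black cap, 42 mm across, 55 mm tall, on the plate on the robot's side of the selector. Origin at the centre of its underside. Loose bystander, to be left alone.
- fitting: Spare brass fitting, 26 mm across, 32 mm tall, upright on the plate on the robot's side of the pipe. Origin at the centre of its underside. Loose bystander, to be left alone.
- cup: Grey plastic cup, 70 mm across, 80 mm tall, beyond the shut-off valve's end of the plate. Origin at the centre of its underside. Loose bystander, to be left alone.
- wrench: Steel wrench lying flat on the red book. Origin near its middle, on its underside. Loose bystander, to be left alone.
- screwdriver: Screwdriver lying on the far side of the plate, roughly along its long side. Origin near its middle, on the bench. Loose bystander, to be left alone.
- bottle: Clear water bottle with blue cap, 66 mm across, 210 mm tall, on the right of the bench. Origin at the centre of its underside. Loose bystander, to be left alone.
- book: Red book, 210 x 150 x 25 mm, lying flat on the left of the bench. Origin at the centre of its underside. Loose bystander, to be left alone.

How it is judged:
By the outcome, as a careful person would: the job done as asked, in the order asked, and still so for the second after the job is handed in, with the robot touching nothing.
It also fails if it takes over 51 s, if anything falls off the work surface, if the arm or the gripper's body presses on something with over 40 N, if the wrist force passes 120 N, or if a joint passes its speed limit or range.

## Working session

There is one attempt and no reset: what is moved stays moved. The work goes in short steps, each a Python script; the robot and the scene stay as the last script left them, time stands still between calls to the robot, and variables do not carry over. Pictures are saved under pics/ and viewed, and the job is handed in when it is done.

```bash
ls; mkdir -p pics; cat > h.py <<'E'
from plant import ctrl, sensors, optics
import numpy as np, cv2
def cam(n):
    p=optics.camera_params(n); return np.array(p["mtx"]),np.array(p["R"]),np.array(p["t"]).ravel()
def pix2z(n,u,v,z):
    K,R,t=cam(n); d=R.T@np.linalg.solve(K,[u,v,1.]); c=-R.T@t
    return c+d*(z-c[2])/d[2]
def proj(n,X):
    K,R,t=cam(n); p=K@(R@np.array(X,float)+t); return p[:2]/p[2]
E
python3 - <<'E'
from h import *
s=sensors.read_state(); print(s['t'],s['force'],s['grip_width'],ctrl.tcp_to_tips)
for n in("top","scene"):
    im,d=optics.grab_frame(n); cv2.imwrite(f"pics/{n}0.png",im[:,:,::-1]); np.save(f"{n}0.npy",d)
    K,R,t=cam(n); print(n,-R.T@t,R[2],K[0,0])
E
```

```text
pics
0.0 [ 0.20246469 -0.28417299  0.13945707] 85.50808776763948 25.0
top [ 494.81176352   10.70170262 1425.02017369] [ 0.05129326  0.00612627 -0.99866484] 607.1873880894187
scene [1001.02097066 -478.30054707 1170.564801  ] [-0.33710057  0.37898378 -0.86182046] 581.0910290445979
```

View pics/top0.png

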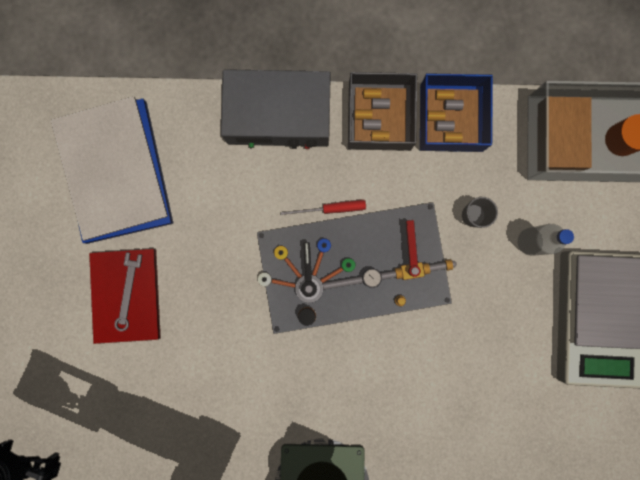

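View pics/scene0.png

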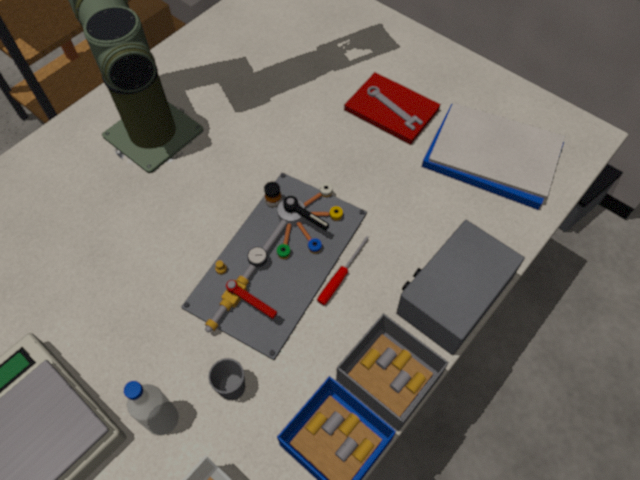

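```bash
python3 - <<'E'
import cv2
im=cv2.imread("pics/top0.png")[195:340,250:460]
im=cv2.resize(im,None,fx=3.8,fy=3.8,interpolation=cv2.INTER_CUBIC)
for u in range(250,460,10): cv2.line(im,(int((u-250)*3.8),0),(int((u-250)*3.8),4 if u%50 else 12),(0,255,255),1)
for v in range(200,340,10): cv2.line(im,(0,int((v-195)*3.8)),(4 if v%50 else 12,int((v-195)*3.8)),(0,255,255),1)
cv2.imwrite("pics/crop0.png",im)
E
```

```text
(no output)
```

View pics/crop0.png

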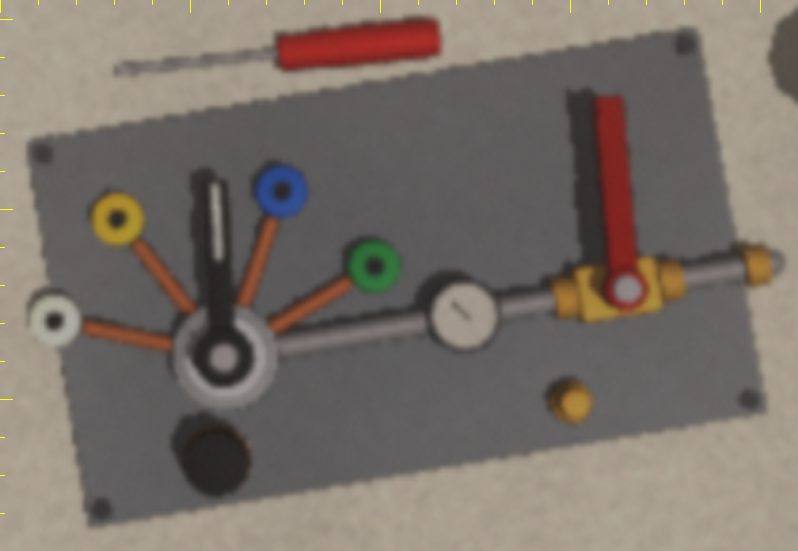

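```bash
cat >> h.py <<'E'
from scipy.optimize import least_squares
E
python3 - <<'E'
from h import *
c=lambda x,y:(250+x/3.8-.0,195+y/3.8)
P={k:pix2z("top",*c(*p),z)[:2] for k,p,z in [("sel",(223,357),72),("sh",(627,290),68),("white",(54,320),34),("yellow",(117,218),34),("blue",(282,190),34),("green",(374,266),34),("stip",(213,181),68),("shend",(610,96),64),("gauge",(464,315),49),("jar",(217,459),67),("fit",(573,403),44),
 ("c1",(28,143),12),("c2",(697,28),12),("c3",(766,411),12),("c4",(89,526),12)]}
for k,v in P.items(): print(k,v.round(1))
print("sel-sh",np.linalg.norm(P['sel']-P['sh']),"gauge-sh",np.linalg.norm(P['gauge']-P['sh']))
ang={'white':1.2,'yellow':.5,'blue':-.5,'green':-1.2}
for k in ang:
    d=P[k]-P['sel']; print(k,np.linalg.norm(d),np.arctan2(d[1],d[0])-ang[k])
d=P['sel']-P['sh'];print("yaw line",np.arctan2(-d[0],d[1]))
for a,b in (("sel","stip"),("sh","shend")):
    d=P[b]-P[a]; print(b,np.linalg.norm(d),np.arctan2(d[1],d[0]))
mid=sum(P[k] for k in("c1","c2","c3","c4"))/4; print("mid",mid)
# fit
def model(x):
    cx,cy,th,ss,sh=x; R=np.array([[np.cos(th),-np.sin(th)],[np.sin(th),np.cos(th)]])
    o=np.array([cx,cy]); f=lambda a:o+R@np.array(a)
    d={'sel':f((-30,ss)),'sh':f((-30,sh)),'gauge':f((-30,sh+95)),'c1':f((120,210)),'c2':f((120,-210)),'c3':f((-120,-210)),'c4':f((-120,210))}
    for k,a in ang.items(): d[k]=f((-30+105*np.cos(a),ss+105*np.sin(a)))
    return d
r=least_squares(lambda x:np.concatenate([v-P[k] for k,v in model(x).items()]),[mid[0],mid[1],.1,100,-100],loss='soft_l1')
print(r.x.round(3)); m=model(r.x)
for k in m: print(k,m[k].round(1),(m[k]-P[k]).round(1))
E
```

```text
sel [456.5  36.3]
sh [ 500.1 -199.9]
white [475.7 139.2]
yellow [537.9 102.6]
blue [556.6   3.4]
green [511.8 -52.8]
stip [559.6  44.3]
shend [ 614.5 -189.3]
gauge [ 483.5 -106.1]
jar [396.8  38.8]
fit [ 432.4 -172.2]
c1 [583.6 159.8]
c2 [ 662.  -249.9]
c3 [ 428.3 -294. ]
c4 [350.7 117. ]
sel-sh 240.23600267912033 gauge-sh 95.24439447311964
white 104.65787490454989 0.1862953913849832
yellow 104.919513780334 0.18400698566068918
blue 105.34837130769044 0.18229033246494292
green 104.90345799908064 0.18443151472008612
yaw line 0.18249333554710598
stip 103.42203642331108 0.07732156977438975
shend 114.86712618085384 0.09270785178247443
mid [506.14683356 -66.76669594]
[ 5.06301e+02 -6.65540e+01  1.86000e-01  1.10124e+02 -1.29795e+02]
sel [456.4  36.1] [-0.1 -0.2]
sh [ 500.8 -199.7] [0.7 0.2]
gauge [ 483.3 -106.3] [-0.3 -0.2]
c1 [585.4 162. ] [1.8 2.3]
c2 [ 663.1 -250.7] [ 1.1 -0.9]
c3 [ 427.2 -295.1] [-1.1 -1.1]
c4 [349.5 117.6] [-1.2  0.6]
white [475.7 139.3] [-0.   0.1]
yellow [537.7 102.6] [-0.2 -0. ]
blue [556.3   3.7] [-0.3  0.3]
green [511.9 -53. ] [ 0.1 -0.2]
```

```bash
cat >> h.py <<'E'
SEL=np.array([456.4,36.1]); SH=np.array([500.5,-199.8]); YAW=.185
def rot(a): # tool down, tool x along world angle a
    x=np.array([np.cos(a),np.sin(a),0]); z=np.array([0,0,-1.]); return np.stack([x,np.cross(z,x),z],1)
def pose(c,a,r,off,z,flip):
    # beside an arm at world angle a, radius r, centre off mm to its ccw side; tool x tangential
    u=np.array([np.cos(a),np.sin(a)]); n=np.array([-u[1],u[0]])
    p=c+r*u+off*n; return [p[0],p[1],z], rot(a+np.pi/2*flip)
E
python3 - <<'E'
from h import *
print(pix2z("top",482,212,80), sensors.read_state()['eef_rot'].round(2))
for f in(1,-1):
  for c,a,r,o in ((SEL,.077,85,45),(SEL,-.315,85,18),(SH,.09,70,40),(SH,-.6,70,20),(SH,-1.386,70,20)):
    p,R=pose(c,a,r,o,79,f); q=ctrl.solve_ik(p,R); print(f,np.round(p),None if q is None else np.round(q,2))
E
```

```text
[ 634.42195906 -345.26581696   80.        ] [[-0.97  0.24 -0.  ]
 [ 0.24  0.97 -0.  ]
 [ 0.   -0.   -1.  ]]
1 [538.  88.  79.] [ 0.    0.3   1.74 -0.    1.1  -0.07]
1 [543.  27.  79.] [-0.11  0.3   1.74 -0.    1.1   0.21]
1 [ 567. -154.   79.] [-0.41  0.38  1.63 -0.    1.13 -0.5 ]
1 [ 570. -223.   79.] [-0.51  0.42  1.57 -0.    1.15  0.09]
1 [ 533. -265.   79.] [-0.61  0.39  1.61 -0.    1.14  0.78]
-1 [538.  88.  79.] None
-1 [543.  27.  79.] None
-1 [ 567. -154.   79.] [-0.41  0.38  1.63 -0.    1.13  2.64]
-1 [ 570. -223.   79.] None
-1 [ 533. -265.   79.] [-0.61  0.39  1.61 -0.    1.14 -2.36]
```

```bash
python3 - <<'E'
from h import *
ctrl.gripper_to(0)
a0=.077
p,R=pose(SEL,a0,85,45,150,1); ctrl.move_ptp(p,R)
p,R=pose(SEL,a0,85,45,79,1); ctrl.move_l(p,R,vel=100)
s=sensors.read_state(); f0=s['force'];print(s['t'],s['grip_width'],f0)
p,R=pose(SEL,a0,85,18,79,1); ctrl.move_l(p,R,vel=40); print((sensors.read_state()['force']-f0).round(2))
for a in np.linspace(a0,-.24,6)[1:]:
    p,R=pose(SEL,a,85,18,79,1); ctrl.move_l(p,R,vel=40); s=sensors.read_state();print(a.round(3),(s['force']-f0).round(2),s['t'])
im,d=optics.grab_frame("scene"); cv2.imwrite("pics/s1.png",cv2.resize(im[150:350,170:390],None,fx=3,fy=3)[:,:,::-1])
im,d=optics.grab_frame("top"); cv2.imwrite("pics/t1.png",cv2.resize(im[195:340,250:460],None,fx=3.8,fy=3.8,interpolation=cv2.INTER_CUBIC)[:,:,::-1])
E
```

```text
3.9417 0.38050453040628385 [-0.1493756  -0.66965985  0.63856466]
[ 0.3   0.92 -0.78]
0.014 [-0.56  0.77 -1.19] 5.0583
-0.05 [-0.83  0.84  0.19] 5.35
-0.113 [ 0.47  0.18 -0.57] 5.6417
-0.177 [ 0.16  0.73 -1.55] 5.9333
-0.24 [-0.31  1.42 -0.87] 6.225
```

View pics/s1.png

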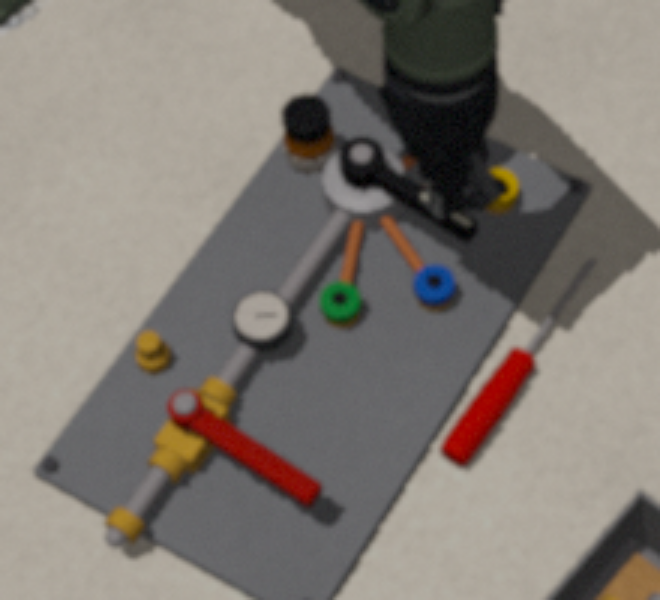

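View pics/t1.png

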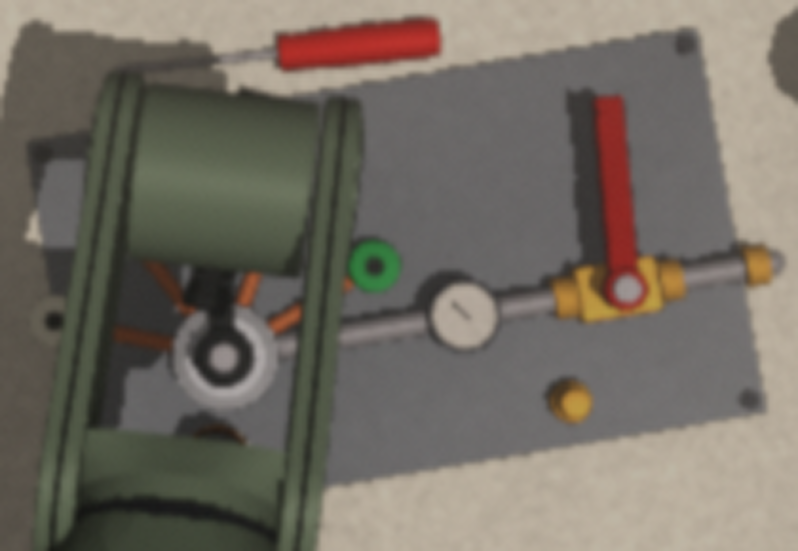

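```bash
python3 - <<'E'
from h import *
s=sensors.read_state(); print(s['eef_pos'],s['q'].round(3) if hasattr(s['q'],'round') else s['q'],s['t'],s['force'])
for a in(.077,-.24,-.315):
    X=[*(SEL+105*np.array([np.cos(a),np.sin(a)])),68]; print(a,(proj("scene",X)-[170,150])*3)
print((proj("scene",s['eef_pos']-np.array([0,0,25]))-[170,150])*3, (proj("scene",[*SEL,72])-[170,150])*3)
im,d=optics.grab_frame("scene"); cv2.imwrite("pics/s2.png",cv2.resize(im[180:250,260:360],None,fx=8,fy=8,interpolation=cv2.INTER_CUBIC)[:,:,::-1])
E
```

```text
[543.18278492  33.64312368  78.96496857] [-0.097  0.299  1.74   0.     1.103  0.141] 6.325 [0.56104465 0.04616332 0.66627487]
0.077 [470.98710747 227.26766394]
-0.24 [439.25144347 254.35153598]
-0.315 [430.3156347  259.46662379]
[443.72824384 233.11506456] [358.96408915 155.75978934]
```

View pics/s2.png

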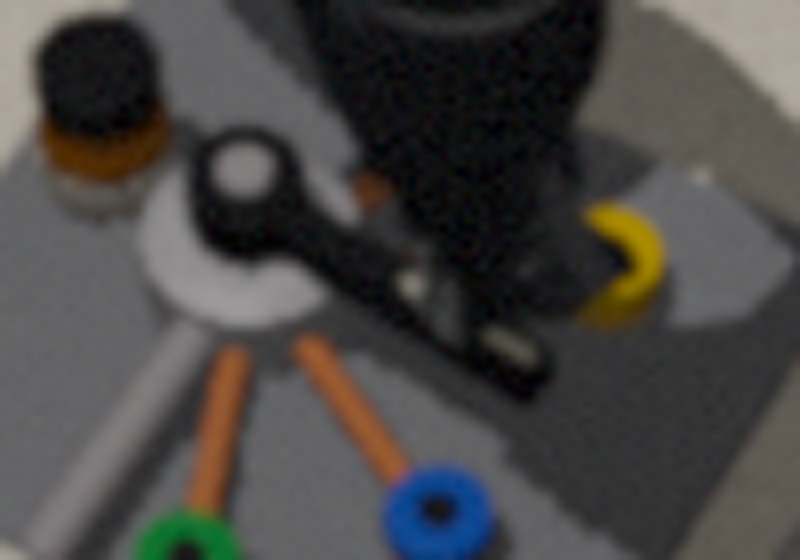

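```bash
python3 - <<'E'
from h import *
s=sensors.read_state()
D=np.load("top0.npy"); K,R,t=cam("top")
def w(n,D,u,v):
    K,R,t=cam(n); return R.T@(np.linalg.solve(K,[u,v,1.])*D[v,u]-t)
for n,(u,v) in dict(hub=(309,289),arm=(307,258),arm2=(307,250),lever=(413,240),plate=(380,240),blue=(326,245),bench=(240,240)).items(): print(n,w("top",D,u,v).round(1))
im,d=optics.grab_frame("scene")
print('scene')
for (x,y) in [(440,300),(440,315),(440,325),(460,320),(410,285),(510,345),(350,250),(480,300),(480,250),(400,230)]:
    u,v=260+x//8,180+y//8; print((x,y),w("scene",d,u,v).round(1), im[v,u])
E
```

```text
hub [456.5  35.6  75.9]
arm [525.4  41.6  65.3]
arm2 [543.2  41.9  66.9]
lever [ 570.1 -194.9   66.3]
plate [ 571.9 -126.8    7.2]
blue [556.6  -0.7  34.9]
bench [566.1 201.2   2.3]
scene
(440, 300) [547.1  20.7 118.1] [54 55 54]
(440, 315) [547.2  20.4 110.5] [62 61 60]
(440, 325) [546.8  20.8 105.6] [64 63 64]
(460, 320) [549.7  24.  104.7] [33 36 35]
(410, 285) [515.3  42.5  68.4] [119 116 105]
(510, 345) [548.7  45.   65.8] [77 75 67]
(350, 250) [494.8  38.4  69.5] [23 22 27]
(480, 300) [569.8  11.2 152.2] [16 16 16]
(480, 250) [556.7  26.4 144.5] [15 19 16]
(400, 230) [534.6  19.6 142.1] [38 39 39]
```

```bash
python3 - <<'E'
from h import *
im,d=optics.grab_frame("scene")
K,R,t=cam("scene")
for u in(313,315,317,319):
  for v in range(218,230):
    X=R.T@(np.linalg.solve(K,[u,v,1.])*d[v,u]-t); print(u,v,X.round(0),im[v,u])
E
```

```text
313 218 [541.  21. 107.] [48 49 48]
313 219 [541.  21. 104.] [42 44 41]
313 220 [541.  20. 100.] [29 30 28]
313 221 [527.  35.  64.] [25 22 24]
313 222 [527.  35.  60.] [15 12 12]
313 223 [526.  36.  53.] [27 29 31]
313 224 [528.  34.  53.] [46 46 47]
313 225 [513.  50.  14.] [52 52 53]
313 226 [516.  47.  16.] [51 51 50]
313 227 [516.  47.  13.] [53 52 54]
313 228 [517.  45.  11.] [69 70 71]
313 229 [519.  44.  10.] [87 87 88]
315 218 [547.  20. 115.] [54 55 53]
315 219 [549.  19. 114.] [61 62 61]
315 220 [547.  21. 106.] [60 62 62]
315 221 [547.  21. 102.] [54 55 54]
315 222 [546.  21.  97.] [40 41 39]
315 223 [532.  37.  58.] [23 26 27]
315 224 [534.  35.  58.] [26 26 27]
315 225 [533.  35.  54.] [39 38 40]
315 226 [517.  53.  10.] [47 50 50]
315 227 [1001. -478. 1171.] [54 53 53]
315 228 [521.  48.  12.] [52 54 53]
315 229 [522.  47.  10.] [55 56 58]
317 218 [550.  24. 114.] [37 35 37]
317 219 [551.  23. 111.] [33 35 35]
317 220 [551.  22. 108.] [33 34 34]
317 221 [550.  24. 101.] [37 38 39]
317 222 [549.  24.  96.] [41 41 38]
317 223 [540.  35.  69.] [17 19 16]
317 224 [537.  37.  59.] [12  9 15]
317 225 [536.  38.  53.] [22 23 24]
317 226 [539.  35.  56.] [42 41 42]
317 227 [525.  51.  16.] [50 51 49]
317 228 [524.  52.  10.] [49 51 51]
317 229 [526.  49.  11.] [48 50 49]
319 218 [563.  15. 137.] [12 13 13]
319 219 [555.  25. 113.] [18 17 20]
319 220 [555.  24. 111.] [18 16 20]
319 221 [556.  23. 108.] [17 18 16]
319 222 [556.  23. 105.] [22 17 16]
319 223 [542.  39.  66.] [ 9 14 10]
319 224 [544.  37.  66.] [4 3 6]
319 225 [543.  37.  61.] [13 13 13]
319 226 [544.  37.  58.] [20 17 21]
319 227 [544.  36.  55.] [33 35 35]
319 228 [527.  56.   8.] [45 45 46]
319 229 [530.  52.  12.] [54 51 53]
```

```bash
python3 - <<'E'
from h import *
im,d=optics.grab_frame("scene"); np.save("d3.npy",d); cv2.imwrite("pics/s3.png",cv2.resize(im[100:250,230:390],None,fx=4.5,fy=4,interpolation=cv2.INTER_CUBIC)[:,:,::-1])
g=cv2.LUT(im,(255*(np.arange(256)/255)**.45).astype(np.uint8)); cv2.imwrite("pics/s3g.png",cv2.resize(g[150:240,270:370],None,fx=6.6,fy=6.6,interpolation=cv2.INTER_CUBIC)[:,:,::-1])
im,d=optics.grab_frame("wrist"); np.save("w3.npy",d);cv2.imwrite("pics/w3.png",im[:,:,::-1]); print(optics.camera_params("wrist"))
E
```

```text
{'mtx': array([[374.19945584,   0.        , 325.0489702 ],
       [  0.        , 374.19945584, 240.98167648],
       [  0.        ,   0.        ,   1.        ]]), 'T_tool_cam': array([[-1.30275061e-03, -9.44804166e-01, -3.27633014e-01,
         8.56566772e+01],
       [ 9.99998858e-01, -9.79671116e-04, -1.15114094e-03,
        -2.32410420e-01],
       [ 7.66630152e-04, -3.27634139e-01,  9.44804362e-01,
        -1.56256104e+02],
       [ 0.00000000e+00,  0.00000000e+00,  0.00000000e+00,
         1.00000000e+00]])}
```

View pics/s3g.png

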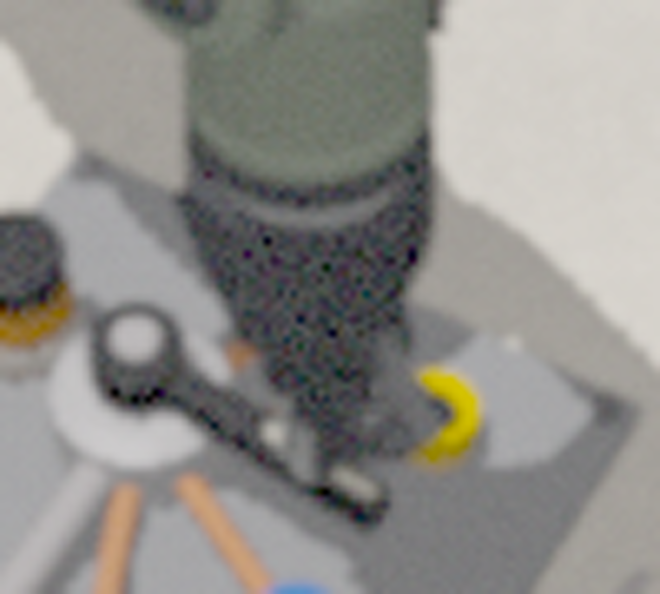

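View pics/w3.png

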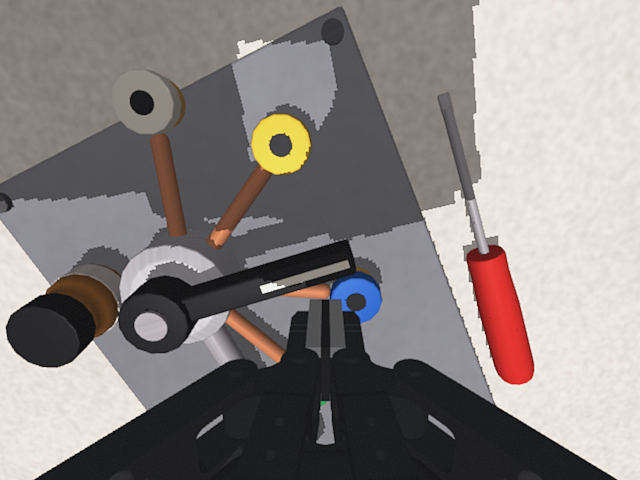

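```bash
python3 - <<'E'
from h import *
p=optics.camera_params("wrist"); K=p['mtx'];T=p['T_tool_cam'];Ti=np.linalg.inv(T)
for z in(25,6,0,-18,-30):
  for x in (11,-11):
    c=Ti@[x,0,z,1]; q=K@c[:3]; print(z,x,q[:2]/q[2],c[2])
D=np.load("w3.npy")
s=sensors.read_state()
for v in(290,296,302,310,320,330,340,350,365):
  for u in (312,316,336,340):
    c=np.linalg.solve(K,[u,v,1])*D[v,u]; X=T@[*c,1]; print(u,v,D[v,u],X[:3].round(1),(s['eef_pos']+s['eef_rot']@X[:3]).round(1))
E
```

```text
25 11 [325.94498108 262.30049384] 195.7112821685883
25 -11 [325.96600604 299.87372358] 202.91920847040078
6 11 [326.00480312 277.55763801] 177.75999928312862
6 -11 [326.02553739 318.18283096] 184.9679255849411
0 11 [326.02628717 283.03697695] 172.09117310877292
0 -11 [326.04681331 324.72632743] 179.29909941058543
-18 11 [326.10016301 301.87843562] 155.08469458570588
-18 -11 [326.11955902 347.09956218] 162.29262088751835
-30 11 [326.15912484 316.91618839] 143.7470422369945
-30 -11 [326.17716224 364.815666  ] 150.954968538807
312 290 229.91685 [-18.1  -8.5  51.1] [530.6  18.   27.9]
316 290 230.90694 [-18.6  -6.1  52. ] [532.9  16.9  27. ]
336 290 222.21149 [-14.7   6.   44.2] [545.6  17.9  34.8]
340 290 222.888 [-15.    8.4  44.8] [547.8  17.   34.2]
312 296 232.93883 [-23.   -8.7  52.6] [529.4  13.2  26.4]
316 296 231.534 [-22.4  -6.1  51.3] [532.   13.3  27.7]
336 296 223.91211 [-18.8   6.   44.5] [544.6  13.8  34.5]
340 296 223.58932 [-18.7   8.4  44.2] [547.   13.4  34.8]
312 302 152.23862 [ 12.3  -5.7 -20.6] [540.6  46.9  99.6]
316 302 151.98305 [ 12.5  -4.1 -20.8] [542.2  46.6  
[... 816 characters left out ...]

312 340 126.79774 [ 12.4  -4.8 -47.5] [541.5  46.7 126.5]
316 340 126.36993 [ 12.7  -3.5 -47.8] [542.9  46.7 126.8]
336 340 127.527176 [ 12.    3.3 -46.8] [549.3  44.4 125.8]
340 340 126.591576 [ 12.5   4.6 -47.6] [550.7  44.6 126.6]
312 350 120.35597 [ 13.1  -4.6 -54. ] [541.9  47.3 133. ]
316 350 123.82381 [ 11.   -3.4 -51.1] [542.5  45.  130.1]
336 350 123.11563 [ 11.4   3.2 -51.7] [549.   43.9 130.7]
340 350 120.27696 [ 13.1   4.4 -54.1] [550.6  45.2 133.1]
312 365 112.64396 [ 13.5  -4.3 -62.1] [542.2  47.7 141.1]
316 365 112.326546 [ 13.7  -3.1 -62.3] [543.4  47.6 141.3]
336 365 112.34223 [ 13.7   2.9 -62.3] [549.3  46.1 141.3]
340 365 113.422226 [ 13.    4.1 -61.4] [550.3  45.2 140.4]
```

```bash
cat >> h.py <<'E'
def tipz():
    s=sensors.read_state(); im,D=optics.grab_frame("wrist"); p=optics.camera_params("wrist"); K=p['mtx'];T=p['T_tool_cam']
    v,u=np.mgrid[260:330,308:344]; d=D[260:330,308:344]; c=np.stack([(u-K[0,2])/K[0,0]*d,(v-K[1,2])/K[1,1]*d,d,np.ones_like(d)],-1)@T.T
    m=(d>0)&(d<175+0*d)&(abs(c[...,0]-12)<4)&(abs(c[...,1])<9)
    return np.percentile(c[...,2][m],99), s['eef_pos'][2]-np.percentile(c[...,2][m],99),im
E
python3 - <<'E'
from h import *
s=sensors.read_state(); p=s['eef_pos'].copy(); p[2]=120; ctrl.move_l(p,vel=150)
p,R=pose(SEL,.077,85,32,110,1); ctrl.move_l(p,R,vel=150)
p[2]=60; print(ctrl.move_l(p,R,vel=80,threshold=5)); print(tipz()[:2])
p[2]=37; print(ctrl.move_l(p,R,vel=40,threshold=5)); a,b,im=tipz(); print(a,b,sensors.read_state()['eef_pos'],sensors.read_state()['t'])
cv2.imwrite("pics/w4.png",im[:,:,::-1])
im,d=optics.grab_frame("scene"); g=cv2.LUT(im,(255*(np.arange(256)/255)**.45).astype(np.uint8)); cv2.imwrite("pics/s4.png",cv2.resize(g[150:240,270:370],None,fx=6.6,fy=6.6,interpolation=cv2.INTER_CUBIC)[:,:,::-1])
E
```

```text
False
(np.float64(-17.81161854400401), np.float64(77.90422547752337))
False
-17.69280513037712 54.568139975423875 [538.92034288  74.54545497  37.14044252] 9.0667
```

View pics/s4.png

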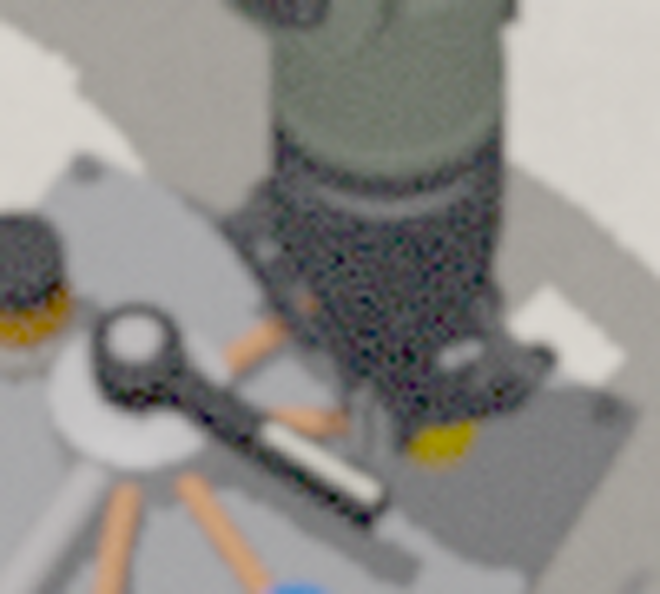

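View pics/w4.png

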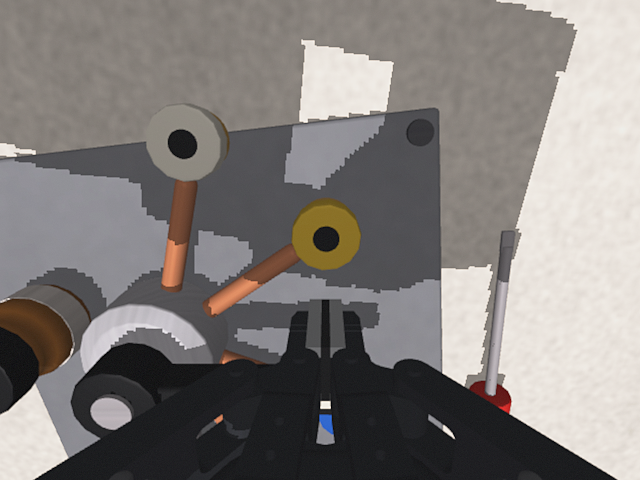

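```bash
python3 - <<'E'
from h import *
f0=sensors.read_state()['force']; Z=37;a0=.077
p,R=pose(SEL,a0,85,20,Z,1); print(ctrl.move_l(p,R,vel=40,threshold=8)); print((sensors.read_state()['force']-f0).round(2))
for a in np.linspace(a0,-.285,6)[1:]:
    p,R=pose(SEL,a,85,20,Z,1); h=ctrl.move_l(p,R,vel=40,threshold=10); s=sensors.read_state();print(a.round(3),h,(s['force']-f0).round(2),s['t'])
    if h: break
im,d=optics.grab_frame("scene"); cv2.imwrite("pics/s5.png",cv2.resize(im[170:270,250:370],None,fx=6.6,fy=6,interpolation=cv2.INTER_CUBIC)[:,:,::-1])
for a in(.077,-.285,-.315):
    X=[*(SEL+105*np.array([np.cos(a),np.sin(a)])),68]; print(a,(proj("scene",X)-[250,170])*[6.6,6])
E
```

```text
False
[ 0.43 -0.93 -0.23]
0.005 False [ 0.2  -0.12  0.67] 9.875
-0.068 False [ 0.19 -1.43  0.32] 10.1833
-0.14 False [ 0.2  -0.01  0.12] 10.4917
-0.213 False [-0.12 -0.36  0.47] 10.8
-0.285 False [-1.2  -1.41 -0.34] 11.1083
0.077 [508.17163644 334.53532789]
-0.285 [426.68148351 394.97464337]
-0.315 [418.69439634 398.93324759]
```

View pics/s5.png

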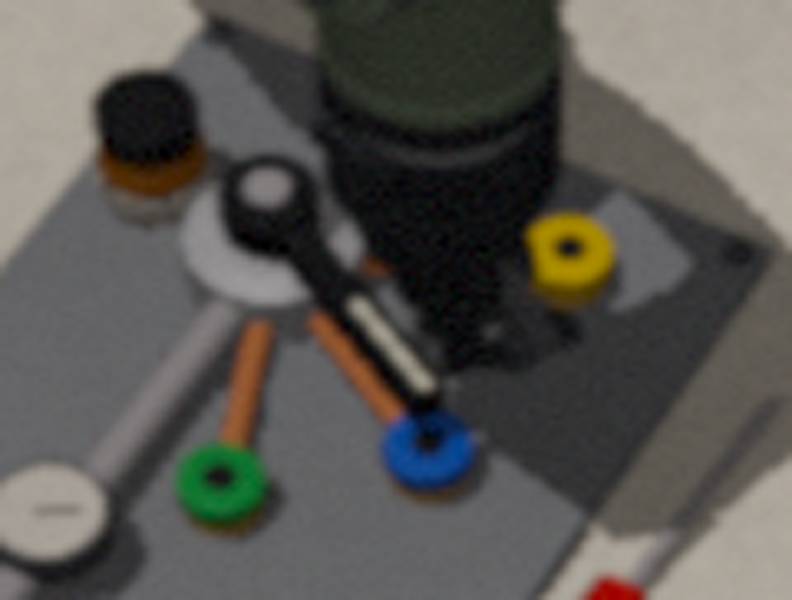

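```bash
python3 - <<'E'
from h import *
Z=37
p,R=pose(SEL,-.315,85,20,Z,1); ctrl.move_l(p,R,vel=30,threshold=10)
p,R=pose(SEL,-.315,85,32,Z,1); ctrl.move_l(p,R,vel=60)
p[2]=120; ctrl.move_l(p,R,vel=150)
p,R=pose(SH,.093,70,34,120,1); ctrl.move_ptp(p,R); print(sensors.read_state()['t'])
im,d=optics.grab_frame("top"); cv2.imwrite("pics/t6.png",cv2.resize(im[215:315,250:370],None,fx=6.6,fy=6,interpolation=cv2.INTER_CUBIC)[:,:,::-1])
im,d=optics.grab_frame("scene"); cv2.imwrite("pics/s6.png",cv2.resize(im[170:270,250:370],None,fx=6.6,fy=6,interpolation=cv2.INTER_CUBIC)[:,:,::-1])
X=[*(SEL+105*np.array([np.cos(-.315),np.sin(-.315)])),68]
print((proj("top",X)-[250,215])*[6.6,6],(proj("scene",X)-[250,170])*[6.6,6])
E
```

```text
13.275
[489.97669627 176.96384231] [418.69439634 398.93324759]
```

View pics/t6.png

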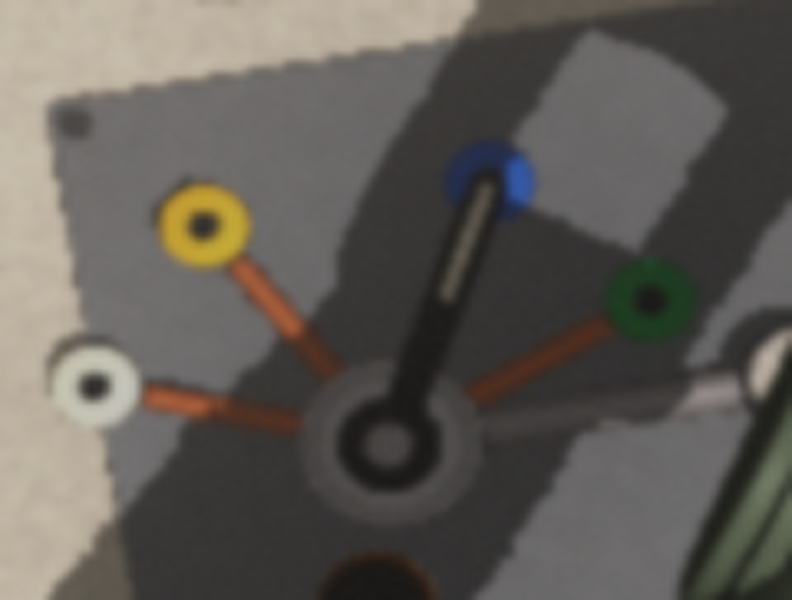

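View pics/s6.png

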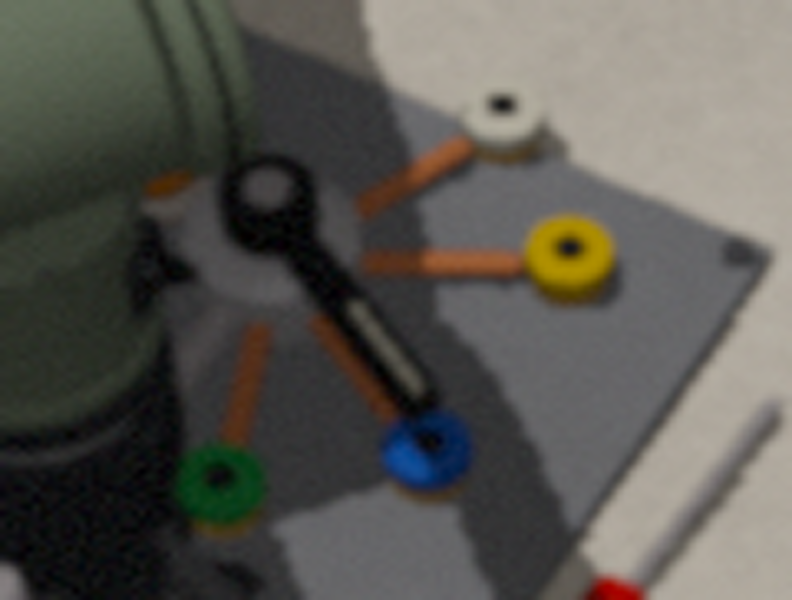

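```bash
python3 - <<'E'
from h import *
for n in("top","scene"):
    im,d=optics.grab_frame(n); K,R,t=cam(n)
    v,u=np.mgrid[0:480,0:640]; c=-R.T@t
    dirs=np.stack([(u-K[0,2])/K[0,0],(v-K[1,2])/K[1,1],np.ones_like(u)],-1)@R
    X=c+dirs*((68-c[2])/dirs[...,2])[...,None]
    rel=X[...,:2]-SEL; r=np.hypot(*rel.transpose(2,0,1)); a=np.arctan2(rel[...,1],rel[...,0])
    g=im.astype(int).sum(2)/3
    m=(r>62)&(r<92)&(abs(a+.3)<.08)
    w=np.clip(g[m]-60,0,None) if n=="scene" else np.clip(g[m]-75,0,None)
    sat=(im.max(2).astype(int)-im.min(2))[m]; w=w*(sat<30)
    print(n,(w*a[m]).sum()/w.sum(),(w>0).sum(),g[m].max(),np.median(g[m]))
    pts=rel[m][w>15]; ww=w[w>15]; mu=np.average(pts,axis=0,weights=ww); C=np.cov(pts.T,aweights=ww); e=np.linalg.eigh(C)[1][:,1]; e*=np.sign(e[0]); print("dir",np.arctan2(e[1],e[0]),"mean",np.arctan2(mu[1],mu[0]),len(pts))
E
```

```text
top -0.3033490076881905 16 81.33333333333333 50.0Traceback (most recent call last):
  File "<stdin>", line 13, in <module>
    raise ZeroDivisionError(
        "Weights sum to zero, can't be normalized")
ZeroDivisionError: Weights sum to zero, can't be normalized
```

```bash
python3 - <<'E'
from h import *
Z=35.5; r=75; a0=.093
p,R=pose(SH,a0,r,36,110,1); ctrl.move_l(p,R,vel=150)
p[2]=Z; print(ctrl.move_l(p,R,vel=100,threshold=5)); f0=sensors.read_state()['force']
p,R=pose(SH,a0,r,22,Z,1); print(ctrl.move_l(p,R,vel=40,threshold=8))
for a in np.linspace(a0,-1.35,19)[1:]:
    p,R=pose(SH,a,r,22,Z,1); h=ctrl.move_l(p,R,vel=60,threshold=15); s=sensors.read_state();print(a.round(3),h,(s['force']-f0).round(2),s['t'])
    if h: break
im,d=optics.grab_frame("scene"); cv2.imwrite("pics/s7.png",cv2.resize(im[230:350,170:300],None,fx=6,fy=5,interpolation=cv2.INTER_CUBIC)[:,:,::-1])
E
```

```text
False
False
0.013 False [-0.51  0.94 -0.55] 15.325
-0.067 False [-0.77  0.61 -1.13] 15.5833
-0.148 False [ 0.25 -0.03 -1.3 ] 15.8417
-0.228 False [ 0.41  0.75 -1.6 ] 16.1
-0.308 False [ 0.26  0.54 -1.69] 16.3583
-0.388 False [ 0.38  0.86 -1.32] 16.6167
-0.468 False [ 0.45  0.54 -0.97] 16.875
-0.548 False [-0.31  0.96 -1.08] 17.1333
-0.629 False [-0.52  0.72 -1.8 ] 17.3917
-0.709 False [-1.49  0.5  -0.66] 17.65
-0.789 False [-0.    0.47 -0.56] 17.9083
-0.869 False [-0.99  1.45 -1.12] 18.1667
-0.949 False [-1.19  0.62 -0.58] 18.425
-1.029 False [-0.93  0.82  0.17] 18.6833
-1.11 False [-1.22  0.51 -1.51] 18.9417
-1.19 False [-0.5   0.5  -0.85] 19.2
-1.27 False [-0.65  0.84 -0.18] 19.4583
-1.35 False [-0.97  1.49 -0.98] 19.7167
```

View pics/s7.png

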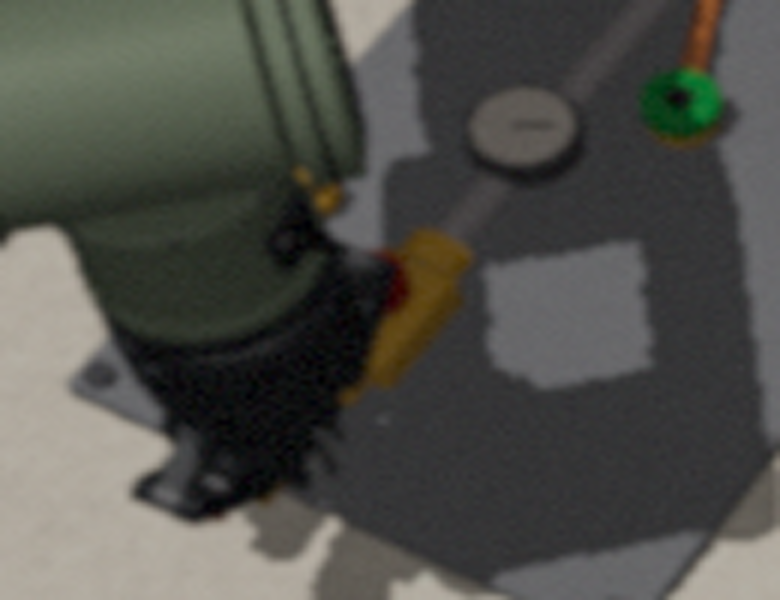

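```bash
python3 - <<'E'
from h import *
Z=35.5; r=75
for a in np.arange(-1.36,-1.48,-.01):
    p,R=pose(SH,a,r,22,Z,1); h=ctrl.move_l(p,R,vel=15,threshold=7); s=sensors.read_state();print(a.round(3),h,s['force'].round(2),s['t'])
    if h or np.linalg.norm(s['force'])>9: break
u=np.array([np.cos(a),np.sin(a)]); n=np.array([-u[1],u[0],0])
p=s['eef_pos']+n*15; ctrl.move_l(p,vel=60); p[2]=130; ctrl.move_l(p,vel=150)
im,d=optics.grab_frame("scene"); cv2.imwrite("pics/s8.png",cv2.resize(im[230:350,170:300],None,fx=6,fy=5,interpolation=cv2.INTER_CUBIC)[:,:,::-1])
ctrl.move_ptp([420,300,250],s['eef_rot']); print(sensors.read_state()['t'],sensors.read_state()['eef_pos'])
im,d=optics.grab_frame("top"); cv2.imwrite("pics/t8.png",cv2.resize(im[195:340,250:460],None,fx=3.8,fy=3.8,interpolation=cv2.INTER_CUBIC)[:,:,::-1]); cv2.imwrite("pics/t8f.png",im[:,:,::-1])
im,d=optics.grab_frame("scene");cv2.imwrite("pics/s9.png",im[:,:,::-1])
E
```

```text
-1.36 False [ 1.74 -0.12 -0.13] 20.0167
-1.37 False [ 1.37  0.29 -0.27] 20.2667
-1.38 False [ 1.79  0.35 -0.72] 20.5167
-1.39 False [ 1.2   1.14 -0.08] 20.7667
-1.4 False [ 1.31  0.87 -1.12] 21.0167
-1.41 False [ 4.64  1.67 -1.43] 21.2667
-1.42 False [ 6.11  3.42 -1.4 ] 21.5167
-1.43 False [ 8.94  3.22 -3.3 ] 21.7667
25.1583 [420.49244006 299.33820911 249.72656096]
```

View pics/t8.png

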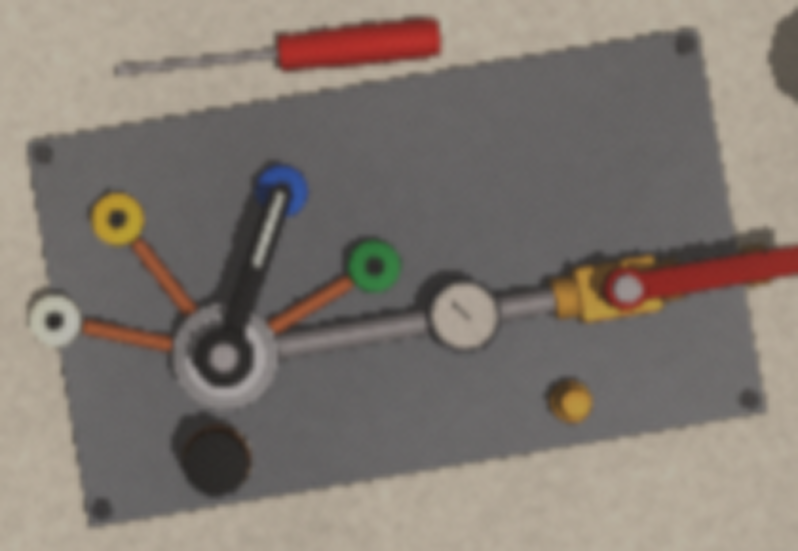

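View pics/s9.png

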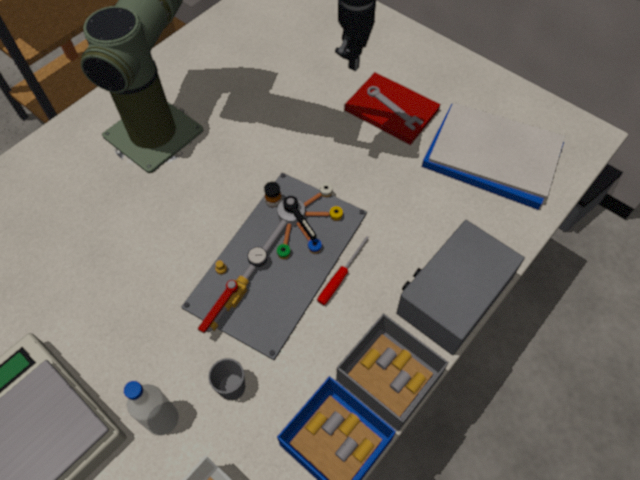

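```bash
python3 - <<'E'
from h import *
ctrl.finish_job(); print(sensors.read_state()['t'])
E
```

```text
the job is handed in; nothing more can be done
the job is handed in; nothing more can be done
```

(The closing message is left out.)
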